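# Seat a steel pin against the stop of the counter length gauge

## Task

A customer wants the long plain pin measured: take it from the grey rack (not the shorter pin, nor the one with a head), lay it gently in the V-groove of the length gauge with a gap of at least 20 mm to the stop's plunger, and let go of it. Then push it along the groove until it touches the plunger, press it there lightly for half a second so that the spring just gives, never hard, and back off, leaving it lying in the groove with its end touching the stop. Leave the other goods on the counter where they are.

Things in the scene. Friction and masses are not known exactly. Their poses are not given: they have to be found in the camera images.
- long_pin: The long plain pin: bare steel cylinder, 24 mm diameter, 110 mm long, about 0.3 kg, both ends alike and flat. Origin at its centre, x along its axis. It lies in one of the rack's three places, axis 31 mm above the counter, and its axis is parallel to the rack's x.
- short_pin: Bystander: plain steel pin, 24 mm diameter, 80 mm long, in another place of the rack. Origin at its centre, x along its axis.
- headed_pin: Bystander: steel pin, 24 mm diameter, shank 100 mm, with a head 34 mm in diameter and 8 mm thick on its +x end, in another place of the rack. Origin at the middle of the shank, x along its axis.
- rack: Grey plastic pin rack, fixed, 150 (x) by 220 (y) mm, plate 8 mm thick; origin at the centre of its underside. Three places at y = -66, 0 and 66 mm, pins lying along x on two V-saddles each (at x = -31 and 31 mm, 13 mm long, tops 23.5 mm above the counter; between them it is open down to the plate).
- gauge: Bench length gauge, fixed. Origin on the counter under the groove; x along the groove to the stop, z up. Foot 90 mm wide, 12 high, x = -105 to 165. V-rail 36 wide, x = -100 to 100, open at -x, top 44.5 above the counter; 90-degree groove 21 wide, 10.5 deep. A seated pin has its axis 51 mm above the counter, 6.5 above the rail top. The pin must not press on the gauge with over 40 N.
- stop: The stop: block 50 wide, 80 high, 30 thick, clamped at gauge x = 107 to 122 mm; origin on its front face on the seated pin's axis, 51 above the counter, x as the gauge's. From it a 16 mm flat steel plunger stands out to -x by 9 to 19 mm, set differently each time: find it by touch. Plunger spring: 5 N per mm; press 4 N or more for 0.3 s, over 12 N harms it. Groove friction: 1 to 4 N.
- bearing: Bystander: steel ring lying flat, 48 mm outer diameter, 14 mm high; origin at the centre of its underside.
- spray_can: Bystander: can, 54 mm diameter, 150 mm high, origin at the centre of its underside.
- oil_bottle: Bystander: bottle, 68 mm diameter, 190 mm high, origin at the centre of its underside.
- filter_box: Bystander: carton 90 x 90 x 60 mm high, origin at the centre of its underside.
- plug_box: Bystander: white carton 35 (x) x 90 (y) x 30 mm high, between the rack, the gauge and the robot; origin at the centre of its underside.
- bulb_box: Bystander: carton 60 x 45 x 45 mm high, origin at the centre of its underside.
Not all that is in view belongs to the job. What is shaped like the long_pin but blue or yellow is not meant.

How it is judged:
By the outcome, as a careful person would: the job done as asked, in the order asked, and still so for the second after the job is handed in, with the robot touching nothing.
It also fails if it takes over 72 s, if anything falls off the work surface, if the arm or the gripper's body presses on something with over 40 N, if the wrist force passes 120 N, or if a joint passes its speed limit or range.

## Robot

A 7-joint arm with a two-finger parallel gripper is mounted at the origin on the work surface. World frame = base frame: x ahead of the robot, y to its left, z up, the work surface at z = 0. Lengths are in m, angles in rad, forces in N, time in s.
With the tool pointing down it reaches from about 0.425 to 0.875 m from the base axis. Payload 4.7 kg.
Tool frame: the origin (TCP) lies midway between the tips of the shut fingers; the grasp point (between the pads) lies 19 mm behind it (manip.hold_point_z is the distance from the TCP to the grasp point, in m); z points along the fingers, y is the line along which they close (so a half turn about z gives the same grasp; the last joint's range is limited). The gripper opens to 87 mm and grips with 3 to 60 N. Pads are 19 mm wide; open, the fingers measure 117 mm over their backs; the gripper's body (75 mm by 190 mm) begins 51 mm behind the grasp point.
Start: joints at [-1.189, 0.321, -0.07, 1.45, 0.023, 1.371, -0.057], TCP at [0.234, 0.607, 0.223] pointing down, gripper open.
Joint ranges: [-2.86, 2.86], [-0.3, 2.09], [-1.38, 1.24], [0.06, 2.45], [-1.56, 4.7], [0.09, 2.05], [-2.69, 2.69]. Speed limits (rad/s): [2.57, 2.57, 3.14, 3.14, 3.14, 3.14, 3.14].

## Interface

Orientations are given as a unit quaternion [x, y, z, w].
In Python, from workcell import manip gives the robot as it stands. The module is installed in compiled form; this text tells all that it offers.
- The arm moves only by the shell command python3 -m pendant 'ROWS' [FORCE]. ROWS is JSON, a list of rows, each a list of 7 numbers: the shift along the tool's x, y, z in units of 40 mm (1.0 is 40 mm), then the turn, a rotation vector about the tool's x, y, z in units of 6 degrees (1.0 is 6 degrees), then the finger opening in mm, from 0 to 87. A call has 1 to 12 rows; each row is the pose to reach, as a shift and turn from the pose commanded when the call began, along the tool's axes at that moment; what a row does not reach only later rows make up. A row lasts 1/10 s, in which the tool goes at most 50 mm and 8.59 degrees, less where a joint would pass 70% of its speed; a pose out of reach is approached as far as the arm can. A call with a gripper value outside its range is refused whole. The fingers move at their own pace and stop on an object; FORCE is the grip in N (left out, the last holds). Time passes only in rows, so rows that repeat a pose let the fingers close. It gives the time, the measured TCP pose, the force, the opening and the grip force at its end, in the units of the state.
- manip.state(): the state, without advancing time (a new reading comes with each control period).
- manip.read_camera(name): name is "side" or "top"; returns the picture (384x512x3 uint8, red, green, blue); there is no depth.
- manip.calibration(name): a dict with "K" (3x3 intrinsics, pixels), "rvec" (rotation vector, rad) and "tvec" (3), from world to camera coordinates, as OpenCV has them. Camera axes: x right, y down, z forward; pixel columns grow to the right and rows downward; lengths in m; the calibration is good to about 2 mm. A picture is of the moment at which its call begins. calibration takes no time and is no camera call.
- manip.job_done(): hands the job in; it is judged then, once.
Trained networks look in the newest picture that a camera, given by its name, has taken for a name from the list of things; names that differ only in an ending like _2 or _b are one class to them, and where a whole thing is asked for, a point or a joint stands for the part that bears it (a point fixed in the world has none). Each returns a list of dicts, best first, with "confidence" (0 to 1); they miss things now and then, are a little off and sometimes report something else, mostly with a low value. They report only what shows in the picture. A call takes as long as a camera call. They do not tell look-alikes from the thing itself.
- manip.silhouettes(camera, query): "mask" (384x512 bool, what is visible of it).
- manip.spot_point(camera, query): "location" ([x, y, z] in m, in world coordinates, good to about 4 mm: a listed point, or the origin of a listed thing).
The state is a dict: "t": time; "joint_pos": joint angles; "joint_velocities": joint speeds; "tau": joint torques, N m; "ee_pos": TCP position; "tool_rot": TCP orientation; "contact_force": force on the tool from outside, world axes, zero at the start; "ft_torque": the same for the moment, N m; "finger_gap": opening from 0.0 (shut) to 1.0 (fully open); "gripper_force": force on a finger pad.
Only numpy, scipy, OpenCV 4.12 (cv2) and the standard library are available. Lean on these libraries where they do the work, as an engineer would, in place of code of your own. Each camera call takes 0.05 s, during which the arm holds its last target. There are 200 camera calls.

## Working session

There is one attempt and no reset: what is moved stays moved. The work goes in short steps, Python scripts to look and compute and a shell command to move; the robot and the scene stay as the last step left them, time stands still between calls to the robot, and variables do not carry over. Pictures are saved under pics/ and viewed, at most 10 in all, crops included, and the job is handed in when it is done.

```bash
mkdir -p pics
cat > h.py <<'E'
import numpy as np,cv2
from workcell import manip
from scipy.spatial.transform import Rotation as R
def cam(n):
    c=manip.calibration(n);return np.array(c["K"]),np.array(c["rvec"],float),np.array(c["tvec"],float)
def proj(n,P):
    K,r,t=cam(n);return cv2.projectPoints(np.array(P,float).reshape(-1,3),r,t,K,None)[0].reshape(-1,2)
def back(n,uv,z):
    K,r,t=cam(n);Rm=cv2.Rodrigues(r)[0];C=-Rm.T@t.ravel()
    d=(Rm.T@np.linalg.inv(K)@np.c_[np.array(uv,float).reshape(-1,2),np.ones(len(np.array(uv).reshape(-1,2)))].T).T
    return C+d*((z-C[2])/d[:,2:])
def snap(n,f=None):
    im=manip.read_camera(n)
    if f: cv2.imwrite('pics/'+f,im[:,:,::-1])
    return im
E
python3 - <<'E'
from h import *
a=snap('top');b=snap('side')
cv2.imwrite('pics/top0.png',a[:,:,::-1]);cv2.imwrite('pics/side0.png',b[:,:,::-1])
for c in('top','side'):
  for q in('long_pin','short_pin','headed_pin','rack','gauge','stop','plug_box'):
    print(c,q,[(np.round(d['location'],3).tolist(),round(d['confidence'],2)) for d in manip.spot_point(c,q)][:4])
s=manip.state();print(s)
E
```

```text
top long_pin [([0.426, -0.461, 0.011], 0.8), ([0.338, -0.319, 0.01], 0.77), ([0.51, -0.25, 0.032], 0.71), ([0.581, -0.045, 0.011], 0.69)]
top short_pin [([0.516, -0.318, 0.028], 0.64)]
top headed_pin [([0.506, -0.188, 0.027], 0.8)]
top rack [([0.511, -0.252, 0.002], 0.86)]
top gauge [([0.575, 0.458, -0.003], 0.74), ([0.522, 0.195, -0.002], 0.69)]
top stop [([0.507, 0.313, 0.049], 0.76)]
top plug_box [([0.767, -0.044, -0.004], 0.67), ([0.396, 0.024, -0.001], 0.62)]
side long_pin [([0.339, -0.327, 0.007], 0.59), ([0.428, -0.459, 0.013], 0.51), ([0.584, -0.045, 0.01], 0.48), ([0.577, 0.46, 0.001], 0.47)]
side short_pin [([0.514, -0.315, 0.03], 0.68)]
side headed_pin [([0.505, -0.19, 0.032], 0.58), ([0.53, 0.197, -0.001], 0.57)]
side rack [([0.507, -0.25, -0.005], 0.65)]
side gauge [([0.529, 0.197, -0.001], 0.68)]
side stop [([0.508, 0.31, 0.052], 0.82), ([0.512, -0.248, -0.002], 0.69)]
side plug_box [([0.396, 0.02, -0.001], 0.66)]
{'t': 0.8, 'joint_pos': array([-1.18886793,  0.32098382, -0.07010944,  1.45051379,  0.02260542,
        1.37081903, -0.05686713]), 'joint_velocities': array([ 2.73955967e-04, -1.35409746e-03, -7.41892818e-05, -5.81344388e-04,
       -5.78769762e-04,  6.34733160e-05, -1.36569942e-03]), 'tau': array([ 3.30308430e-04, -4.91037297e+01, -4.02559955e-01, -3.12744105e+01,
       -6.35116012e-02,  3.38429085e-02,  8.88748701e-06]), 'ee_pos': array([0.23375608, 0.6065202 , 0.22259018]), 'tool_rot': array([1.82848559e-01, 9.83141090e-01, 2.70578008e-05, 2.96103100e-05]), 'contact_force': array([-0.53909591,  0.2333709 , -0.27142684]), 'ft_torque': array([-0.07882744, -0.01093447, -0.00961767]), 'gripper_force': 0.0, 'finger_gap': 0.9991938325580428}
```

View pics/top0.png

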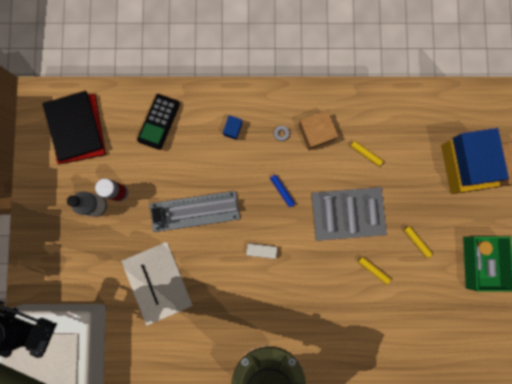

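View pics/side0.png

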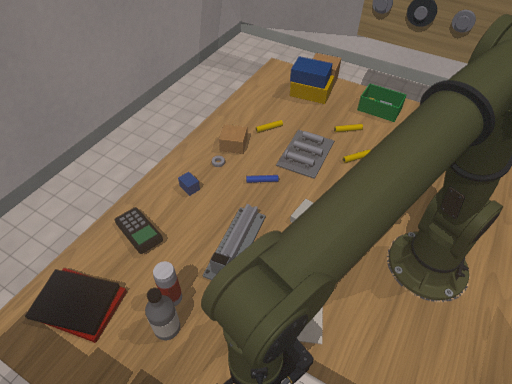

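The top picture has three grey pins in the rack at about (327,214), (350,212) and (374,210). The blue pin at (283,190) and the yellow ones at (367,152), (418,241) and (375,270) are look-alikes. The middle pin at (350,212) looks longest and has no head, so I'll confirm it in an enlarged crop. The gauge is at (195,211) with its stop at the left end, (158,215).

Run:
```python
from h import *
b=snap('side');a=snap('top')
A=cv2.resize(a[170:260,300:400],None,fx=5,fy=5,interpolation=cv2.INTER_CUBIC)
B=cv2.resize(a[180:240,140:250],None,fx=5,fy=5,interpolation=cv2.INTER_CUBIC)
W=np.zeros((450,500+0,3),np.uint8)
cv2.imwrite('pics/rack.png',A[:,:,::-1]);cv2.imwrite('pics/gauge.png',B[:,:,::-1])
def rect(q,z,near,cams=('top',)):
  for d in manip.silhouettes('top',q)[:5]:
    m=d['mask'].astype(np.uint8);ys,xs=np.nonzero(m)
    P=back('top',np.c_[xs,ys],z)[:,:2]
    r=cv2.minAreaRect((P*1000).astype(np.float32))
    print(q,round(d['confidence'],2),np.round(r[0],1),np.round(r[1],1),round(r[2],1),'px',xs.mean().round(1),ys.mean().round(1),len(xs))
for q,z in(('rack',.008),('gauge',.012),('stop',.08),('long_pin',.031),('short_pin',.031),('headed_pin',.031),('plug_box',.03)):rect(q,z,0)
K,r,t=cam('top');print(-cv2.Rodrigues(r)[0].T@t.ravel())
```

```text
rack 0.73 [ 512.1 -251.7] [151. 219.] 4.3 px 347.9 213.2 2543
gauge 0.92 [519.9 223.8] [ 89.7 269. ] 8.3 px 194.8 210.8 2501
long_pin 0.82 [581.2 -45.9] [112.9  26.5] 33.1 px 282.6 190.0 308
long_pin 0.73 [ 339.8 -318.3] [111.6  24.1] 50.9 px 373.9 269.4 287
long_pin 0.66 [ 424.3 -454.5] [111.8  23.8] 39.1 px 418.2 241.4 290
long_pin 0.6 [ 507.3 -253.7] [110.2  23.9] 4.2 px 351.1 214.4 284
long_pin 0.5 [ 696.3 -305.6] [107.8  24.9] 54.5 px 366.1 152.5 264
short_pin 0.62 [ 514.9 -320.4] [83.5 26.9] 5.4 px 372.8 211.9 231
headed_pin 0.57 [ 507.9 -187.3] [104.8  24.9] 3.3 px 329.3 213.9 277
plug_box 0.8 [400.  18.] [84.9 31.7] 83.5 px 262.3 249.9 274
[0.43671115 0.05119013 1.35938951]
```

View pics/rack.png

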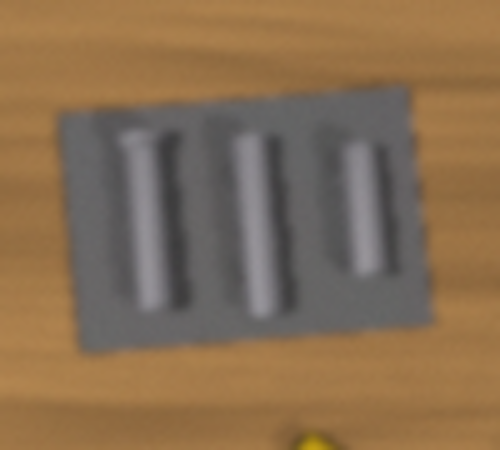

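View pics/gauge.png

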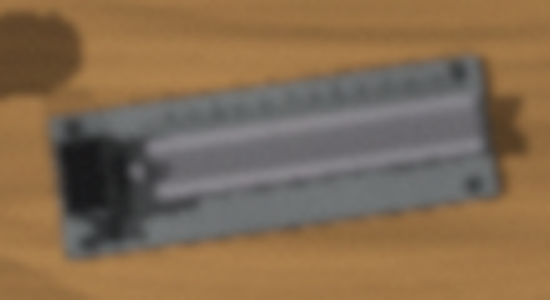

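The crop confirms it. The left pin (crop 140,220) has a head at its upper end and the right one (365,210) is short. The middle one (258,225) is plain and longest, about 110 mm, so it is the long_pin. In the gauge crop the groove runs from its open right end (480,120) to the black stop at the left (90,175).

Rack yaw is about 4.3°, the gauge's x-axis is at about 98.3°, and the gauge origin is about (0.524, 0.194).

```bash
cat >> h.py <<'E'
def goal(p,yaw,pos=None,rot=None):
    s=manip.state();pos=s['ee_pos'] if pos is None else np.array(pos)
    R0=R.from_quat(s['tool_rot']) if rot is None else rot
    c,n=np.cos(np.radians(yaw)),np.sin(np.radians(yaw))
    R1=R.from_matrix(np.array([[c,n,0],[n,-c,0],[0,0,-1]]))
    d=R0.inv().apply(np.array(p)-pos)/.04
    w=np.degrees((R0.inv()*R1).as_rotvec())/6
    print('t',round(s['t'],2),'pos',np.round(pos,4),'F',np.round(s['contact_force'],2),'ROW',np.round(d,3),np.round(w,3))
    return np.array(p),R1
E
python3 - <<'E'
from h import *
p,r=goal((.50,.15,.25),98.3)
goal((.508,-.2515,.15),4.3,p,r)
E
```

```text
t 1.25 pos [0.2337 0.6065 0.2226] F [ 0.09  0.26 -0.25] ROW [-10.315  -8.257  -0.686] [ 1.0000e-03 -0.0000e+00  1.0104e+01]
t 1.25 pos [0.5  0.15 0.25] F [ 0.09  0.26 -0.25] ROW [-9.961 -1.251  2.5  ] [ 0.     0.    15.667]
```

```bash
python3 -m pendant '[[-10.3,-8.25,-0.7,0,0,10.1,45],[-10.3,-8.25,-0.7,0,0,10.1,45],[-10.3,-8.25,-0.7,0,0,10.1,45],[-10.3,-8.25,-0.7,0,0,10.1,45],[-10.3,-8.25,-0.7,0,0,10.1,45],[-10.3,-8.25,-0.7,0,0,10.1,45],[-10.3,-8.25,-0.7,0,0,10.1,45],[-10.3,-8.25,-0.7,0,0,10.1,45],[-10.3,-8.25,-0.7,0,0,10.1,45],[-10.3,-8.25,-0.7,0,0,10.1,45],[-10.3,-8.25,-0.7,0,0,10.1,45],[-10.3,-8.25,-0.7,0,0,10.1,45]]' 
python3 -m pendant '[[-9.96,-1.25,2.5,0,0,15.67,45],[-9.96,-1.25,2.5,0,0,15.67,45],[-9.96,-1.25,2.5,0,0,15.67,45],[-9.96,-1.25,2.5,0,0,15.67,45],[-9.96,-1.25,2.5,0,0,15.67,45],[-9.96,-1.25,2.5,0,0,15.67,45],[-9.96,-1.25,2.5,0,0,15.67,45],[-9.96,-1.25,2.5,0,0,15.67,45],[-9.96,-1.25,2.5,0,0,15.67,45],[-9.96,-1.25,2.5,0,0,15.67,45],[-9.96,-1.25,2.5,0,0,15.67,45],[-9.96,-1.25,2.5,0,0,15.67,45]]'
python3 - <<'E'
from h import *
a=snap('side')
cv2.imwrite('pics/s1.png',cv2.resize(a[80:230,220:400],None,fx=4,fy=4,interpolation=cv2.INTER_CUBIC)[:,:,::-1])
p,r=goal((.508,-.2515,.06),4.3)
goal((.508,-.2515,.0265),4.3,p,r)
print(manip.state()['joint_pos'].round(2))
E
```

```text
t: 2.45
ee_pos: [0.5019, 0.1449, 0.2513]
tool_rot: [0.657, 0.754, 0.0, 0.001]
contact_force: [0.0, -0.2, -0.1]
finger_gap: 0.514
gripper_force: 0.0
t: 3.65
ee_pos: [0.5082, -0.2499, 0.1502]
tool_rot: [0.999, 0.038, -0.0, -0.0]
contact_force: [-0.3, -0.8, 0.5]
finger_gap: 0.517
gripper_force: 0.0
t 3.7 pos [ 0.5082 -0.2498  0.1503] F [ 0.02 -0.36  0.48] ROW [-0.008  0.045  2.258] [-0.006  0.001  0.044]
t 3.7 pos [ 0.508  -0.2515  0.06  ] F [ 0.02 -0.36  0.48] ROW [0.    0.    0.838] [0. 0. 0.]
[-0.33  0.25  0.85  1.78 -0.2   1.2  -0.91]
```

View pics/s1.png

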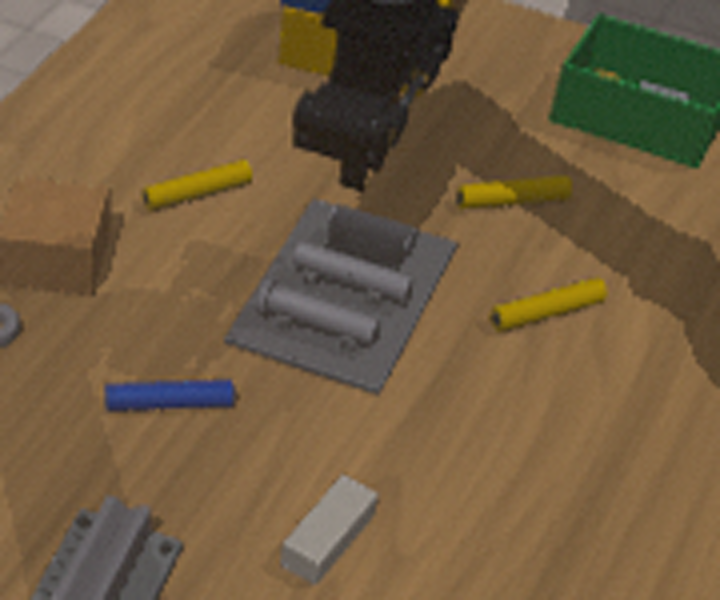

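The hand is above the rack at crop (350,170), and the middle pin shows from (300,252) to (408,290). I'll check my pin estimate against that, then descend.

```bash
python3 -m pendant '[[0,0.04,1,0,0,0,45],[0,0.04,2.26,0,0,0,45],[0,0.04,2.26,0,0,0,45],[0,0.04,2.26,0,0,0,45],[0,0.04,2.26,0,0,0,45]]'
python3 - <<'E'
from h import *
u=np.array([np.cos(.075),np.sin(.075),0]);c=np.array([.508,-.2515,.031])
print('side crop proj', (proj('side',[c-.055*u,c,c+.055*u])-[220,80])*4)
print(cv2.norm(np.zeros(1)))
for z in(.031,):
  print(back('side',[(300/4+220,253/4+80),(408/4+220,290/4+80)],z).round(4))
goal((.508,-.2515,.0265),4.3)
E
```

```text
t: 4.2
ee_pos: [0.5096, -0.2532, 0.0626]
tool_rot: [0.999, 0.038, 0.002, 0.001]
contact_force: [-0.6, -0.6, 0.8]
finger_gap: 0.517
gripper_force: 0.0
side crop proj [[406.30041126 286.09517047]
 [349.5224264  268.05591509]
 [293.98426615 250.41057142]]
0.0
[[ 0.5564 -0.247   0.031 ]
 [ 0.4497 -0.2516  0.031 ]]
t 4.2 pos [ 0.5096 -0.2532  0.0626] F [-0.57 -0.65  0.83] ROW [-0.041 -0.047  0.901] [ 0.012 -0.034  0.014]
```

```bash
python3 -m pendant '[[-0.02,0,0.4,0,0,0,45],[-0.02,0,0.84,0,0,0,45],[-0.02,0,0.84,0,0,0,45],[-0.02,0,0.84,0,0,0,45],[-0.02,0,0.84,0,0,0,45]]'
python3 -c "
from h import *
goal((.507,-.2515,.0265),4.3)"
```

```text
t: 4.7
ee_pos: [0.5079, -0.253, 0.0276]
tool_rot: [0.999, 0.038, 0.001, 0.0]
contact_force: [-0.8, 0.3, -0.3]
finger_gap: 0.518
gripper_force: 0.0
t 4.7 pos [ 0.5079 -0.253   0.0276] F [-0.84  0.32 -0.29] ROW [-0.02  -0.04   0.028] [ 0.005 -0.018  0.002]
```

```bash
python3 -m pendant '[[0,0,0.02,0,0,0,32],[0,0,0.02,0,0,0,28],[0,0,0.02,0,0,0,24],[0,0,0.02,0,0,0,20],[0,0,0.02,0,0,0,15],[0,0,0.02,0,0,0,15],[0,0,0.02,0,0,0,15],[0,0,0.02,0,0,0,15]]' 15
python3 -c "
from h import *
goal((.507,-.2515,.0265),4.3)"
```

```text
t: 5.5
ee_pos: [0.5072, -0.2526, 0.0259]
tool_rot: [0.999, 0.038, 0.0, -0.0]
contact_force: [-0.8, 0.5, 2.4]
finger_gap: 0.268
gripper_force: 15.0
t 5.5 pos [ 0.5072 -0.2526  0.0259] F [-0.76  0.51  2.36] ROW [-0.003 -0.028 -0.016] [-0.    -0.002  0.002]
```

```bash
python3 -m pendant '[[0,0,0,0,0,0,15],[0,0,0,0,0,0,15],[0,0,-0.2,0,0,0,15],[0,0,-0.5,0,0,0,15],[0,0,-1,0,0,0,15],[0,0,-2,0,0,0,15],[0,0,-3,0,0,0,15],[0,0,-3,0,0,0,15],[0,0,-3,0,0,0,15],[0,0,-3,0,0,0,15]]' 30
python3 - <<'E'
from h import *
a=snap('side')
cv2.imwrite('pics/s2.png',cv2.resize(a[80:230,220:400],None,fx=4,fy=4,interpolation=cv2.INTER_CUBIC)[:,:,::-1])
g=np.radians(98.3);o=np.array([.524,.194,0]);gx=np.array([np.cos(g),np.sin(g),0])
p=o-.035*gx;p[2]=.14;print(p,[o[:2],gx])
goal(p,98.3)
E
```

```text
t: 6.5
ee_pos: [0.506, -0.2519, 0.1445]
tool_rot: [0.999, 0.038, -0.001, -0.001]
contact_force: [-0.6, 1.5, -3.9]
finger_gap: 0.265
gripper_force: 30.0
[0.52905247 0.1593666  0.14      ] [array([0.524, 0.194]), array([-0.1443562 ,  0.98952579,  0.        ])]
t 6.55 pos [ 0.5059 -0.2519  0.1442] F [-0.58 -0.76 -3.57] ROW [  1.35  -10.208   0.114] [-3.2000e-02  1.0000e-02 -1.5665e+01]
```

View pics/s2.png

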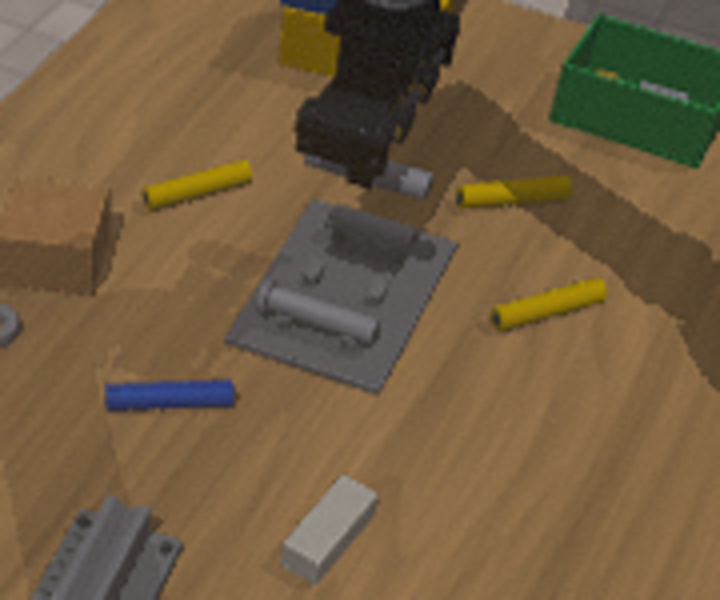

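The pin is held level, from (310,160) to (430,183) in the crop. The other two pins and the rack are undisturbed. Next I move to hover over the gauge.

```bash
python3 -m pendant '[[1.35,-10.2,0,0,0,-15.66,15],[1.35,-10.2,0,0,0,-15.66,15],[1.35,-10.2,0,0,0,-15.66,15],[1.35,-10.2,0,0,0,-15.66,15],[1.35,-10.2,0,0,0,-15.66,15],[1.35,-10.2,0,0,0,-15.66,15],[1.35,-10.2,0,0,0,-15.66,15],[1.35,-10.2,0,0,0,-15.66,15],[1.35,-10.2,0,0,0,-15.66,15],[1.35,-10.2,0,0,0,-15.66,15],[1.35,-10.2,0,0,0,-15.66,15],[1.35,-10.2,0,0,0,-15.66,15]]'
python3 - <<'E'
from h import *
a=snap('side')
g=np.radians(98.3);o=np.array([.524,.194,0]);gx=np.array([np.cos(g),np.sin(g),0]);gy=np.array([-gx[1],gx[0],0])
x0,y0=180,190
im=cv2.resize(a[y0:y0+110,x0:x0+130],None,fx=5,fy=5,interpolation=cv2.INTER_CUBIC)[:,:,::-1].copy()
def ln(pts,col):
    P=(proj('side',[o+gx*x+gy*y+[0,0,z] for x,y,z in pts])-[x0,y0]+.5)*5
    cv2.polylines(im,[P.round().astype(np.int32)],False,col,1)
for y in(-.018,.018):ln([(-.1,y,.0445),(.1,y,.0445)],(0,0,255))
ln([(-.1,-.018,.0445),(-.1,.018,.0445)],(0,0,255))
ln([(-.105,.045,.012),(-.105,-.045,.012),(.165,-.045,.012),(.165,.045,.012),(-.105,.045,.012)],(0,255,0))
cv2.imwrite('pics/s3.png',im)
s=manip.state();d=s['ee_pos']-o
print(s['ee_pos'].round(4),'gauge xy',d@gx,d@gy)
p=o-.015*gx;p[2]=.06;goal(p,98.3)
E
```

```text
t: 7.75
ee_pos: [0.5292, 0.1579, 0.1439]
tool_rot: [0.654, 0.756, -0.002, -0.001]
contact_force: [0.9, -0.4, -3.2]
finger_gap: 0.265
gripper_force: 30.0
[0.5294 0.1578 0.1442] gauge xy -0.03663370867738304 -0.0001417352175597406
t 7.8 pos [0.5294 0.1578 0.1442] F [ 0.36  0.22 -3.6 ] ROW [0.543 0.    2.105] [-0.026  0.01  -0.036]
```

View pics/s3.png

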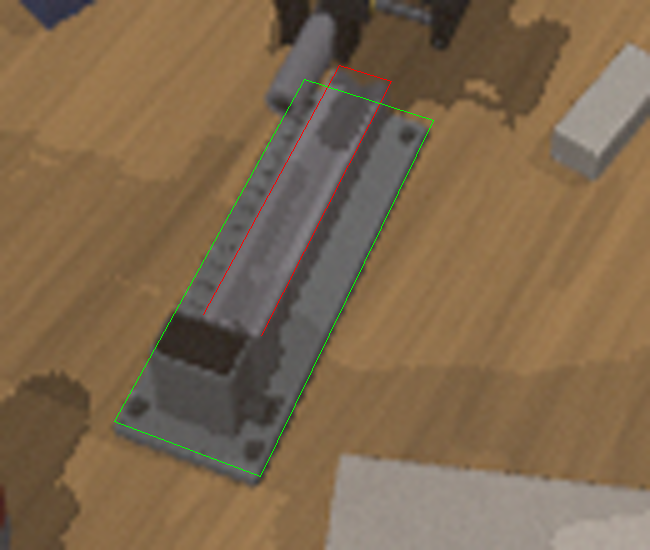

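The overlay of the expected rail and foot fits the gauge to about 1 px, with the rail end at (365,75) and the stop top at (205,345). Now I lower the pin over the groove at gauge x of about -15 mm.

```bash
python3 -m pendant '[[0.54,0,0.8,0,0,0,15],[0.54,0,1.6,0,0,0,15],[0.54,0,2.1,0,0,0,15],[0.54,0,2.1,0,0,0,15],[0.54,0,2.1,0,0,0,15],[0.54,0,2.1,0,0,0,15]]'
python3 -m pendant '[[0,0,0.1,0,0,0,15],[0,0,0.18,0,0,0,15],[0,0,0.24,0,0,0,15],[0,0,0.24,0,0,0,15],[0,0,0.24,0,0,0,15]]'
python3 -c "
from h import *
o=np.array([.524,.194,0]);g=np.radians(98.3);gx=np.array([np.cos(g),np.sin(g),0]);p=o-.015*gx;p[2]=.0459;goal(p,98.3)"
```

```text
t: 8.4
ee_pos: [0.5284, 0.1798, 0.0632]
tool_rot: [0.655, 0.756, 0.001, 0.001]
contact_force: [0.5, 0.8, -3.1]
finger_gap: 0.262
gripper_force: 30.0
t: 8.9
ee_pos: [0.5272, 0.1797, 0.0522]
tool_rot: [0.654, 0.756, 0.0, -0.0]
contact_force: [-0.4, 0.0, -3.7]
finger_gap: 0.264
gripper_force: 30.0
t 8.9 pos [0.5272 0.1797 0.0522] F [-0.42  0.02 -3.7 ] ROW [-0.009 -0.027  0.157] [ 0.001 -0.001 -0.006]
```

```bash
python3 -m pendant '[[0,-0.02,0.03,0,0,0,15],[0,-0.02,0.06,0,0,0,15],[0,-0.02,0.06,0,0,0,15],[0,-0.02,0.06,0,0,0,15]]'
python3 -m pendant '[[0,0,0.015,0,0,0,15],[0,0,0.03,0,0,0,15],[0,0,0.03,0,0,0,15]]'
```

```text
t: 9.3
ee_pos: [0.5264, 0.1795, 0.0497]
tool_rot: [0.654, 0.756, -0.0, -0.0]
contact_force: [1.0, 0.2, -3.8]
finger_gap: 0.266
gripper_force: 30.0
t: 9.6
ee_pos: [0.5263, 0.1795, 0.0485]
tool_rot: [0.654, 0.756, -0.0, -0.0]
contact_force: [0.1, 0.1, -3.9]
finger_gap: 0.269
gripper_force: 30.0
```

```bash
python3 -m pendant '[[0,0,0.01,0,0,0,15],[0,0,0.025,0,0,0,15],[0,0,0.025,0,0,0,15]]'
python3 -m pendant '[[0,0,0.01,0,0,0,15],[0,0,0.02,0,0,0,15],[0,0,0.02,0,0,0,15]]'
```

```text
t: 9.9
ee_pos: [0.5263, 0.1795, 0.0475]
tool_rot: [0.654, 0.756, -0.0, -0.0]
contact_force: [0.2, -0.7, -3.7]
finger_gap: 0.266
gripper_force: 30.0
t: 10.2
ee_pos: [0.5264, 0.1795, 0.0467]
tool_rot: [0.654, 0.756, 0.0, 0.0]
contact_force: [-0.2, 1.2, -1.5]
finger_gap: 0.265
gripper_force: 30.0
```

```bash
python3 -m pendant '[[0,0,0.01,0,0,0,15],[0,0,0.01,0,0,0,15],[0,0,0.01,0,0,0,15]]'
python3 -m pendant '[[0,0,0.01,0,0,0,15],[0,0,0.01,0,0,0,15],[0,0,0.01,0,0,0,15]]'
```

```text
t: 10.5
ee_pos: [0.5264, 0.1796, 0.0463]
tool_rot: [0.654, 0.756, 0.0, -0.0]
contact_force: [-0.0, -0.4, -3.9]
finger_gap: 0.265
gripper_force: 30.0
t: 10.8
ee_pos: [0.5265, 0.1796, 0.0462]
tool_rot: [0.654, 0.756, 0.0, -0.0]
contact_force: [-1.0, 0.5, -0.7]
finger_gap: 0.268
gripper_force: 30.0
```

```bash
python3 -m pendant '[[0,0,0.01,0,0,0,15],[0,0,0.01,0,0,0,15],[0,0,0.01,0,0,0,15]]'
python3 -c "
from h import *
for i in range(4):
  manip.read_camera('top');print(manip.state()['contact_force'].round(2),manip.state()['ee_pos'].round(4))"
```

```text
t: 11.1
ee_pos: [0.5265, 0.1796, 0.0461]
tool_rot: [0.654, 0.756, 0.0, -0.0]
contact_force: [-2.8, -0.9, 4.7]
finger_gap: 0.267
gripper_force: 30.0
[-2.97 -1.56  5.58] [0.5265 0.1796 0.0461]
[-4.29 -0.68  5.36] [0.5265 0.1796 0.0461]
[-3.73 -0.86  6.24] [0.5265 0.1796 0.0461]
[-3.34 -1.89  4.92] [0.5265 0.1796 0.0461]
```

The pin is seated with about 9 N of light contact and a small sideways load toward -x. I'll relieve that, then open.

```bash
python3 -m pendant '[[0,-0.01,-0.005,0,0,0,15],[0,-0.015,-0.005,0,0,0,15],[0,-0.015,-0.005,0,0,0,15]]'
python3 -m pendant '[[0,0,0,0,0,0,24],[0,0,0,0,0,0,26],[0,0,0,0,0,0,30],[0,0,0,0,0,0,36],[0,0,0,0,0,0,40],[0,0,0,0,0,0,40]]' 5
python3 -m pendant '[[0,0,-0.2,0,0,0,40],[0,0,-0.8,0,0,0,40],[0,0,-1.6,0,0,0,40],[0,0,-2.4,0,0,0,40],[0,0,-2.4,0,0,0,40],[0,0,-2.4,0,0,0,40]]'
python3 - <<'E'
from h import *
s=snap('side')
x0,y0=180,190
cv2.imwrite('pics/s4.png',cv2.resize(s[y0:y0+110,x0:x0+130],None,fx=5,fy=5,interpolation=cv2.INTER_CUBIC)[:,:,::-1])
o=np.array([.524,.194,0]);g=np.radians(98.3);gx=np.array([np.cos(g),np.sin(g),0]);p=o-.11*gx;p[2]=.1;goal(p,98.3)
E
```

```text
t: 11.6
ee_pos: [0.5262, 0.1796, 0.0459]
tool_rot: [0.654, 0.756, 0.0, 0.0]
contact_force: [0.0, -0.3, 1.8]
finger_gap: 0.266
gripper_force: 30.0
t: 12.2
ee_pos: [0.5258, 0.1795, 0.0457]
tool_rot: [0.654, 0.756, -0.0, 0.0]
contact_force: [-0.2, -0.4, -0.5]
finger_gap: 0.447
gripper_force: 0.0
t: 12.8
ee_pos: [0.5264, 0.1797, 0.143]
tool_rot: [0.654, 0.756, 0.001, 0.0]
contact_force: [0.3, -0.3, -0.6]
finger_gap: 0.461
gripper_force: 0.0
t 12.85 pos [0.5255 0.1795 0.1418] F [-0.06 -0.26 -0.62] ROW [-2.386  0.015  1.044] [-0.    -0.003 -0.004]
```

View pics/s4.png

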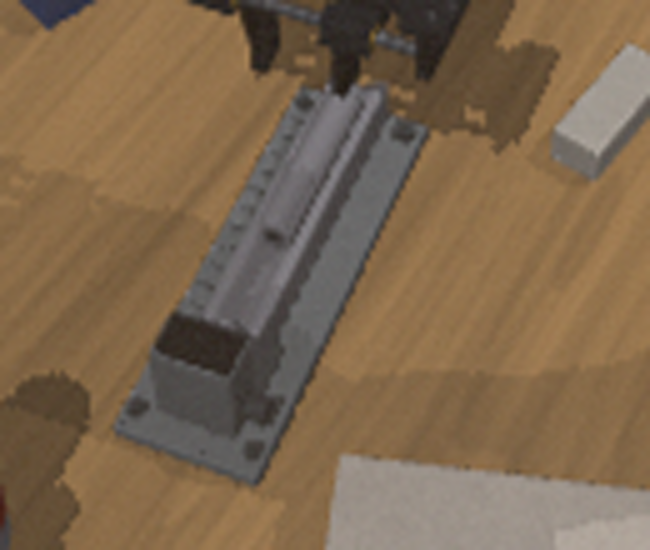

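The pin lies in the groove with its front end at (275,235), well short of the stop at (205,340), and it is released. Now I shut the fingers and go behind its rear end.

```bash
python3 -m pendant '[[-1,0.01,0,0,0,0,0],[-2.12,0.01,0,0,0,0,0],[-2.12,0.01,0,0,0,0,0],[-2.12,0.01,0,0,0,0,0],[-2.12,0.01,0.8,0,0,0,0],[-2.12,0.01,1.6,0,0,0,0],[-2.12,0.01,2.2,0,0,0,0],[-2.12,0.01,2.35,0,0,0,0],[-2.12,0.01,2.35,0,0,0,0],[-2.12,0.01,2.35,0,0,0,0],[-2.12,0.01,2.35,0,0,0,0],[-2.12,0.01,2.35,0,0,0,0]]'
python3 - <<'E'
from h import *
s=snap('side')
x0,y0=180,190
cv2.imwrite('pics/s5.png',cv2.resize(s[y0:y0+110,x0:x0+130],None,fx=5,fy=5,interpolation=cv2.INTER_CUBIC)[:,:,::-1])
o=np.array([.524,.194,0]);g=np.radians(98.3);gx=np.array([np.cos(g),np.sin(g),0]);gy=np.array([-gx[1],gx[0],0]);d=manip.state()['ee_pos']-o;print(d@gx,d@gy)
p=o-.10*gx;p[2]=.0475;goal(p,98.3)
E
```

```text
t: 14.05
ee_pos: [0.5393, 0.0959, 0.0488]
tool_rot: [0.654, 0.756, 0.001, 0.001]
contact_force: [-0.3, -0.3, -0.2]
finger_gap: 0.007
gripper_force: 0.0
-0.09928308897668385 -0.0007527281257872545
t 14.1 pos [0.5391 0.0959 0.0486] F [ 0.29  0.23 -0.6 ] ROW [-0.018 -0.019  0.028] [ 0.017 -0.005 -0.005]
```

View pics/s5.png

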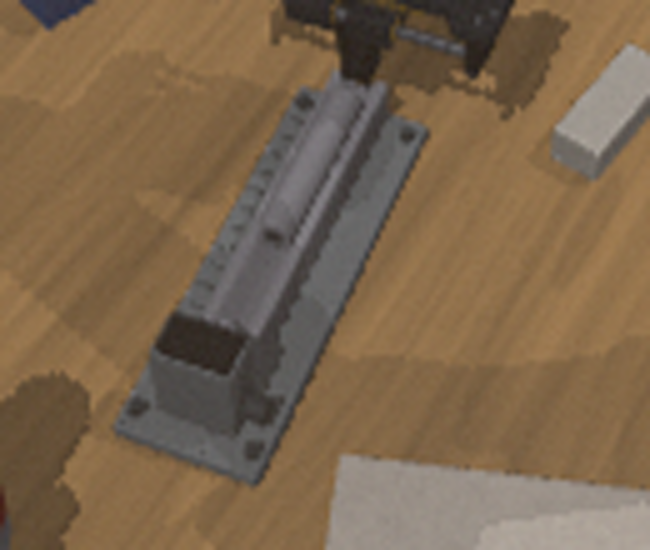

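The shut fingers stand behind the pin's rear end at (355,80), and the pin is unmoved. Now I push slowly along the groove.

```bash
python3 -m pendant '[[0.2,0,0,0,0,0,0],[0.3,0,0,0,0,0,0],[0.36,0,0,0,0,0,0],[0.41,0,0,0,0,0,0],[0.46,0,0,0,0,0,0],[0.51,0,0,0,0,0,0],[0.56,0,0,0,0,0,0],[0.61,0,0,0,0,0,0],[0.66,0,0,0,0,0,0],[0.71,0,0,0,0,0,0],[0.76,0,0,0,0,0,0],[0.8,0,0,0,0,0,0]]'
python3 -m pendant '[[0.06,0,0,0,0,0,0],[0.12,0,0,0,0,0,0],[0.18,0,0,0,0,0,0],[0.24,0,0,0,0,0,0],[0.3,0,0,0,0,0,0],[0.35,0,0,0,0,0,0],[0.4,0,0,0,0,0,0],[0.4,0,0,0,0,0,0]]'
```

```text
t: 15.3
ee_pos: [0.5337, 0.1275, 0.0477]
tool_rot: [0.654, 0.756, -0.0, -0.0]
contact_force: [-0.4, -3.4, -0.0]
finger_gap: 0.007
gripper_force: 1.7
t: 16.1
ee_pos: [0.5313, 0.1437, 0.0478]
tool_rot: [0.654, 0.756, 0.0, -0.0]
contact_force: [-0.5, -3.1, -0.2]
finger_gap: 0.01
gripper_force: 1.1
```

```bash
python3 -m pendant '[[0.05,0,0,0,0,0,0],[0.1,0,0,0,0,0,0],[0.15,0,0,0,0,0,0],[0.2,0,0,0,0,0,0],[0.25,0,0,0,0,0,0],[0.28,0,0,0,0,0,0],[0.3,0,0,0,0,0,0],[0.3,0,0,0,0,0,0]]'
python3 -m pendant '[[0.012,0,0,0,0,0,0],[0.025,0,0,0,0,0,0],[0.025,0,0,0,0,0,0]]'
python3 -m pendant '[[0.012,0,0,0,0,0,0],[0.025,0,0,0,0,0,0],[0.025,0,0,0,0,0,0]]'
python3 -m pendant '[[0.012,0,0,0,0,0,0],[0.025,0,0,0,0,0,0],[0.025,0,0,0,0,0,0]]'
```

```text
t: 16.9
ee_pos: [0.5297, 0.1552, 0.0478]
tool_rot: [0.654, 0.756, 0.0, -0.0]
contact_force: [-0.3, -2.8, 0.7]
finger_gap: 0.006
gripper_force: 1.4
t: 17.2
ee_pos: [0.5296, 0.1559, 0.0478]
tool_rot: [0.654, 0.756, -0.0, -0.0]
contact_force: [-0.8, -3.3, 0.5]
finger_gap: 0.008
gripper_force: 1.7
t: 17.5
ee_pos: [0.5294, 0.157, 0.0477]
tool_rot: [0.654, 0.756, -0.0, -0.0]
contact_force: [-0.9, -3.6, 1.6]
finger_gap: 0.007
gripper_force: 1.7
t: 17.8
ee_pos: [0.5292, 0.1581, 0.0477]
tool_rot: [0.654, 0.756, -0.0, -0.0]
contact_force: [-1.5, -4.1, 0.2]
finger_gap: 0.002
gripper_force: 1.7
```

```bash
cat > chk.py <<'E'
import sys
from h import *
F=[]
for i in range(3): manip.read_camera('side');F.append(-manip.state()['contact_force'][1])
s=manip.state();print(round(s['t'],2),s['ee_pos'].round(4),'push',np.round(F,2));sys.exit(np.mean(F)>5.3)
E
P='python3 -m pendant'
python3 chk.py && $P '[[0.012,0,0,0,0,0,0],[0.024,0,0,0,0,0,0]]' >/dev/null && python3 chk.py && $P '[[0.012,0,0,0,0,0,0],[0.024,0,0,0,0,0,0]]' >/dev/null && python3 chk.py && $P '[[0.012,0,0,0,0,0,0],[0.024,0,0,0,0,0,0]]' >/dev/null && python3 chk.py && $P '[[0.012,0,0,0,0,0,0],[0.024,0,0,0,0,0,0]]' >/dev/null && python3 chk.py && $P '[[0.012,0,0,0,0,0,0],[0.024,0,0,0,0,0,0]]' >/dev/null && python3 chk.py
```

```text
17.95 [0.5293 0.1581 0.0478] push [3.01 3.05 3.08]False
```

```bash
sed -i 's/sys.exit(\(.*\))$/sys.exit(int(\1))/' chk.py
P='python3 -m pendant'
$P '[[0.012,0,0,0,0,0,0],[0.024,0,0,0,0,0,0]]' >/dev/null && python3 chk.py && $P '[[0.012,0,0,0,0,0,0],[0.024,0,0,0,0,0,0]]' >/dev/null && python3 chk.py && $P '[[0.012,0,0,0,0,0,0],[0.024,0,0,0,0,0,0]]' >/dev/null && python3 chk.py && $P '[[0.012,0,0,0,0,0,0],[0.024,0,0,0,0,0,0]]' >/dev/null && python3 chk.py && $P '[[0.012,0,0,0,0,0,0],[0.024,0,0,0,0,0,0]]' >/dev/null && python3 chk.py && $P '[[0.012,0,0,0,0,0,0],[0.024,0,0,0,0,0,0]]' >/dev/null && python3 chk.py
```

```text
18.3 [0.5291 0.159  0.0478] push [3.7  4.41 4.44]
18.65 [0.529  0.16   0.0477] push [3.43 3.23 3.01]
19.0 [0.5289 0.1609 0.0477] push [2.94 3.49 2.8 ]
19.35 [0.5288 0.1619 0.0478] push [3.24 3.88 3.43]
19.7 [0.5286 0.1628 0.0478] push [4.66 4.22 3.78]
20.05 [0.5285 0.1637 0.0478] push [3.3  4.17 4.06]
```

```bash
P='python3 -m pendant'
$P '[[0.012,0,0,0,0,0,0],[0.024,0,0,0,0,0,0]]' >/dev/null && python3 chk.py && $P '[[0.012,0,0,0,0,0,0],[0.024,0,0,0,0,0,0]]' >/dev/null && python3 chk.py && $P '[[0.012,0,0,0,0,0,0],[0.024,0,0,0,0,0,0]]' >/dev/null && python3 chk.py && $P '[[0.012,0,0,0,0,0,0],[0.024,0,0,0,0,0,0]]' >/dev/null && python3 chk.py && $P '[[0.012,0,0,0,0,0,0],[0.024,0,0,0,0,0,0]]' >/dev/null && python3 chk.py && $P '[[0.012,0,0,0,0,0,0],[0.024,0,0,0,0,0,0]]' >/dev/null && python3 chk.py && $P '[[0.012,0,0,0,0,0,0],[0.024,0,0,0,0,0,0]]' >/dev/null && python3 chk.py && $P '[[0.012,0,0,0,0,0,0],[0.024,0,0,0,0,0,0]]' >/dev/null && python3 chk.py
```

```text
20.4 [0.5283 0.1647 0.0478] push [4.26 4.19 3.74]
20.75 [0.5282 0.1656 0.0478] push [4.09 4.36 3.61]
21.1 [0.5281 0.1666 0.0478] push [4.1  3.9  3.64]
21.45 [0.5279 0.1676 0.0478] push [4.41 3.73 4.48]
21.8 [0.5278 0.1685 0.0478] push [4.87 4.17 4.53]
22.15 [0.5277 0.1694 0.0478] push [4.68 3.87 4.08]
22.5 [0.5275 0.1704 0.0478] push [4.37 4.45 4.79]
22.85 [0.5274 0.1713 0.0478] push [4.61 4.3  4.11]
```

```bash
P='python3 -m pendant'
$P '[[0.01,0,0,0,0,0,0],[0.02,0,0,0,0,0,0]]' >/dev/null && python3 chk.py && $P '[[0.01,0,0,0,0,0,0],[0.02,0,0,0,0,0,0]]' >/dev/null && python3 chk.py && $P '[[0.01,0,0,0,0,0,0],[0.02,0,0,0,0,0,0]]' >/dev/null && python3 chk.py && $P '[[0.01,0,0,0,0,0,0],[0.02,0,0,0,0,0,0]]' >/dev/null && python3 chk.py && $P '[[0.01,0,0,0,0,0,0],[0.02,0,0,0,0,0,0]]' >/dev/null && python3 chk.py && $P '[[0.01,0,0,0,0,0,0],[0.02,0,0,0,0,0,0]]' >/dev/null && python3 chk.py
```

```text
23.2 [0.5273 0.172  0.0478] push [4.17 4.57 4.55]
23.55 [0.5271 0.1728 0.0478] push [4.46 4.47 4.96]
23.9 [0.5271 0.1736 0.0478] push [4.23 5.15 4.24]
24.25 [0.527  0.1744 0.0478] push [4.52 5.15 4.74]
24.6 [0.5268 0.1752 0.0478] push [4.13 4.39 4.74]
24.95 [0.5267 0.176  0.0478] push [5.48 4.31 4.1 ]
```

```bash
P='python3 -m pendant'
$P '[[0.01,0,0,0,0,0,0],[0.02,0,0,0,0,0,0]]' >/dev/null && python3 chk.py && $P '[[0.01,0,0,0,0,0,0],[0.02,0,0,0,0,0,0]]' >/dev/null && python3 chk.py && $P '[[0.01,0,0,0,0,0,0],[0.02,0,0,0,0,0,0]]' >/dev/null && python3 chk.py && $P '[[0.01,0,0,0,0,0,0],[0.02,0,0,0,0,0,0]]' >/dev/null && python3 chk.py && $P '[[0.01,0,0,0,0,0,0],[0.02,0,0,0,0,0,0]]' >/dev/null && python3 chk.py
```

```text
25.3 [0.5266 0.1768 0.0478] push [4.51 4.43 4.68]
25.65 [0.5264 0.1776 0.0478] push [3.48 4.2  4.28]
26.0 [0.5264 0.1781 0.0478] push [5.56 4.47 4.38]
26.35 [0.5263 0.1783 0.0478] push [6.49 5.25 5.85]
```

Travel has stalled and the force is rising, so the plunger is reached. Now I press gently, aiming for about 11 N at the wrist, which is friction of about 4 N plus about 7 N on the plunger.

```bash
P='python3 -m pendant'
$P '[[0.02,0,0,0,0,0,0],[0.035,0,0,0,0,0,0],[0.035,0,0,0,0,0,0]]' >/dev/null ; python3 chk.py
```

```text
26.8 [0.5263 0.1786 0.0478] push [7.87 7.92 7.92]
```

```bash
P='python3 -m pendant'
$P '[[0.02,0,0,0,0,0,0],[0.04,0,0,0,0,0,0],[0.055,0,0,0,0,0,0],[0.055,0,0,0,0,0,0]]' >/dev/null ; python3 chk.py
```

```text
27.35 [0.5262 0.1791 0.0477] push [10.18 10.75 10.75]
```

```bash
P='python3 -m pendant'
$P '[[0,0,0,0,0,0,0],[0,0,0,0,0,0,0],[0,0,0,0,0,0,0],[0,0,0,0,0,0,0],[0,0,0,0,0,0,0]]' |grep force; python3 chk.py
$P '[[-0.015,0,0,0,0,0,0],[-0.03,0,0,0,0,0,0],[-0.045,0,0,0,0,0,0],[-0.06,0,0,0,0,0,0],[-0.075,0,0,0,0,0,0],[-0.09,0,0,0,0,0,0],[-0.105,0,0,0,0,0,0],[-0.12,0,0,0,0,0,0],[-0.135,0,0,0,0,0,0],[-0.15,0,0,0,0,0,0],[-0.165,0,0,0,0,0,0],[-0.18,0,0,0,0,0,0]]'
$P '[[-0.02,0,0,0,0,0,0],[-0.05,0,0,0,0,0,0],[-0.1,0,0,0,0,0,0],[-0.2,0,0,0,0,0,0],[-0.4,0,0,0,0,0,0],[-0.4,0,-1,0,0,0,0],[-0.4,0,-2,0,0,0,0],[-1.4,0,-2.5,0,0,0,0],[-2.4,0,-2.5,0,0,0,0],[-3.4,0,-2.5,0,0,0,0],[-3.4,0,-2.5,0,0,0,0],[-3.4,0,-2.5,0,0,0,0]]'
python3 - <<'E'
from h import *
s=snap('side')
x0,y0=195,210
cv2.imwrite('pics/s6.png',cv2.resize(s[y0:y0+80,x0:x0+90],None,fx=7,fy=7,interpolation=cv2.INTER_CUBIC)[:,:,::-1])
E
```

```text
contact_force: [-2.3, -11.1, 4.3]
gripper_force: 5.2
28.0 [0.5262 0.179  0.0477] push [10.97 10.08 10.56]
t: 29.2
ee_pos: [0.5271, 0.1762, 0.048]
tool_rot: [0.654, 0.756, 0.001, 0.0]
contact_force: [0.9, 0.2, -0.3]
finger_gap: 0.007
gripper_force: 0.0
t: 30.4
ee_pos: [0.5463, 0.0392, 0.1479]
tool_rot: [0.656, 0.755, 0.0, -0.0]
contact_force: [0.1, 1.1, 0.0]
finger_gap: 0.009
gripper_force: 0.0
```

View pics/s6.png

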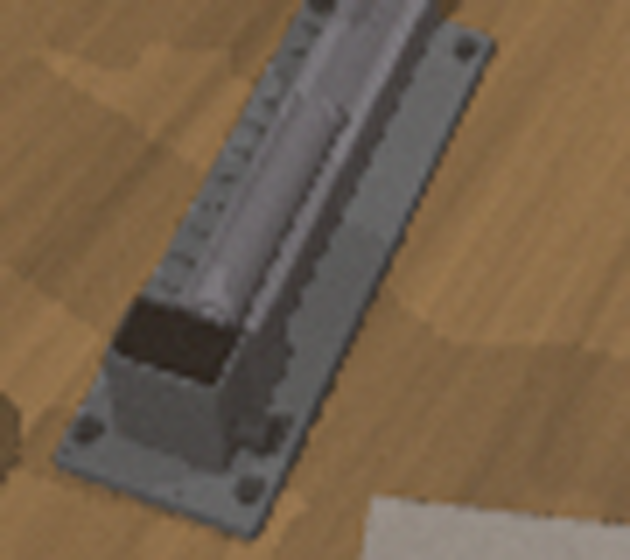

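The last picture shows the pin lying in the groove with its front end at (215,300), against the stop at (180,335). The hand is clear.

```bash
python3 -c "
from workcell import manip
print(manip.job_done())"
```

```text
the job is handed in; nothing more can be done
None
```

The job is handed in at about 30 s: I laid the long plain pin in the groove well short of the stop, released it, pushed it to the plunger and pressed for over half a second at an estimated 6–7 N (wrist force minus friction), then backed off, and the last picture shows it lying in the groove against the stop.

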